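# Stack a parts tray into the trolley dock

### The arm

A 6-joint arm with a two-finger parallel gripper is mounted at the origin on the work surface. World frame = base frame: x ahead of the robot, y to its left, z up, the work surface at z = 0. Lengths are in m, angles in rad, forces in N, time in s.
With the tool pointing down it reaches from about 0.35 to 0.775 m from the base axis. Payload 5.5 kg.
Tool frame: the origin (TCP) lies between the finger pads; the fingertips stand 19 mm ahead of it and the grasp point (between the pads) is the TCP (env.tcp_to_tips is the distance from the TCP to the fingertips, in m); z points along the fingers, y is the direction in which the jaws open and shut (so a half turn about z gives the same grasp; the last joint's range is limited). The gripper opens to 85 mm and grips with 20 to 120 N. Pads are 22 mm wide; open, the fingers measure 114 mm over their backs; the gripper's body (76 mm by 85 mm) begins 54 mm behind the grasp point. The pads swing forward as they close: fully open they stand 13 mm farther back than shut.
Start: joints at [-1.471, 0.313, 0.046, 1.304, 0, 1.431], TCP at [0.137, -0.559, 0.25] pointing down, gripper open.
Joint ranges: [-2.76, 2.76], [-0.86, 1.69], [-1.03, 1.26], [-2.2, 2.34], [-1.47, 1.5], [-3.14, 3.14]. Speed limits (rad/s): [2.57, 2.57, 3.14, 3.14, 3.14, 3.14].

### API

Orientations are given as a unit quaternion [w, x, y, z].
In Python, from workcell import env, eyes, job gives the robot as it stands. The module is installed in compiled form; this text tells all that it offers.
- The arm moves only by the tool move_arm, never from a script. Its argument "commands" is a list of rows, each a list of 3 entries, a list of its own where there are three numbers: the shift along the world's x, y, z as a fraction of full scale, then the turn, a rotation vector about the world's x, y, z as a fraction of full scale, then the gripper command: -1 is shut, 1 is fully open, values between are in proportion. In form: [[[x, y, z], [wx, wy, wz], gripper], ...]. A call has 1 to 5 rows; each row shifts and turns the commanded pose from where the row before left it; what a row does not reach is not made up. Full scale, the value 1, is 0.04 m for a shift and 8 degrees for a turn. A row lasts 1/10 s, in which the tool goes at most 50 mm and 8.59 degrees, less where a joint would pass 70% of its speed; a pose out of reach is approached as far as the arm can. A call with a number of a shift or a turn outside -1 to 1 is refused whole. A call with a gripper value outside its range is refused whole. The fingers move at their own pace and stop on an object; "newtons" is the grip in N (left out, the last holds). Time passes only in rows, so rows that do not move let the fingers close. It gives the time, the measured TCP pose, the force and the opening at its end, in the units of the state.
- env.get_state(): the state, without advancing time (a new reading comes with each control period).
- eyes.read_camera(name): name is "side" or "top"; returns a dict with "frame" (384x512x3 uint8, red, green, blue), "mtx" (3x3 intrinsics, pixels), "camera_from_world" (4x4, takes a point from world to camera coordinates). Camera axes: x right, y down, z forward; pixel columns grow to the right and rows downward; lengths in m; the calibration is good to about 2 mm. A picture is of the moment at which its call begins. There is no depth.
- job.hand_in(): hands the job in, once; it reports no verdict.
The state is a dict: "clock": time; "joint_pos": joint angles; "qvel": joint speeds; "tau": joint torques, N m; "tcp_pos": TCP position; "orientation": TCP orientation; "wrist_force": force on the tool from outside, world axes, zero at the start; "ft_torque": the same for the moment, N m; "finger_gap": finger opening in m.
Only numpy, scipy, OpenCV 4.12 (cv2) and the standard library are available. Lean on these libraries where they do the work, as an engineer would, in place of code of your own. Each camera call takes 0.05 s, during which the arm holds its last target.

### The job

Lift the loose blue parts tray by its black handle, stack it on the open blue tray in the yellow-edged trolley dock so that all four corner lugs drop into the sockets, and keep hold of it until it sits fully home and level, then let go. The lower tray has stiff sideways play and stands off centre, so feel for the sockets with light contact; do not bang it down, drop it or force it, and leave the other things where they are.

Things in the scene. Friction and masses are not known exactly. Their poses are not given: they have to be found in the camera images.
- tray_handle (a point): Centre of the black handle bar of the loose blue tray (0.4 to 0.8 kg, balanced under here). Bar 120 long (x), 16 thick (y), 24 high; nothing under it for 45 mm. Tray 220 (x) x 160 (y) with 50 high walls: rim 28 and flat underside 78 below this point. x along the handle, z up. Half a turn either way fits the dock too.
- tray_lugs (a point): Point in the tray straight under the handle centre, 92 below it, level with the tips of the four round lugs. Lugs: 12 diameter, 14 long, nearly blunt (tip diameter 11), pointing down from the tray's underside at x = +-88, y = +-58 in the tray. The tray starts standing on them on the bench. Axes as the handle's.
- dock: Fixed steel plate 270 (x) x 210 (y) x 8 with yellow edges, flat on the bench; origin at the centre of its underside, x along its long side, z up. It carries the lower blue tray (220 x 160, level, sides parallel to the dock's). With the loose tray fully home, its handle centre is 140 above this origin; with the lugs still standing on the lower tray's top it is 154.
- dock_mid (a point): Point straight above the dock's origin at 62, level with the lower tray's top. That tray's centre lies 4 to 9 mm off this point along dock x, and up to 9 mm off along dock y; which way and how far is not measured. It slides only when pushed sideways with over about 13 N, stays where left, cannot turn, tilt or sink. Keep contact between the trays gentle: over 40 N, even briefly, is too much.
- sockets (a point): The same point as dock_mid, given to describe the sockets: each corner of the lower tray is a block 44 square with a flat top and a 15.8 square socket in it, 46 deep, centred at x = +-88, y = +-58 from the lower tray's (unmeasured) centre. Between the blocks the tray is open.
- spool: Bystander: empty black cable spool standing on its flange, 72 diameter, 50 high; origin at the centre of its underside. Leave alone.
- carton: Bystander: brown carton 60 x 90 x 60 high; origin at the centre of its underside. Leave alone.
- jar: Bystander: grey plastic jar with a white cap, 60 diameter, 85 high; origin at the centre of its underside. Leave alone.

How it is judged:
On the way, in this order (a step that is already met when the one before it is completed fails the run):
1. the loose tray is lifted clear of the bench (height (world z) of tray_handle above 0.125 m), for 0.1 s.
2. the tray sits home in the lower tray's sockets while the fingers still hold or press it (z of tray_handle in the frame of dock below 0.1425 m and x of tray_handle in the frame of dock between -0.014 and 0.014 m and y of tray_handle in the frame of dock between -0.014 and 0.014 m and angle between tray_handle's own z axis and vertical below 0.03 rad and angle between the x axis of tray_handle and the x axis of dock, either way round below 0.05 rad and contact force between the fingers and tray above 0.5 N), for 0.1 s.
At the end, for the whole second after the job is handed in: The loose tray sits fully home on the lower tray (handle centre less than 142.5 mm above the dock's origin and within 14 mm of it along dock x and y), tilted less than 0.03 rad, long side within 0.05 rad of the dock's, at rest and released (z of tray_handle in the frame of dock below 0.1425 m and x of tray_handle in the frame of dock between -0.014 and 0.014 m and y of tray_handle in the frame of dock between -0.014 and 0.014 m and angle between tray_handle's own z axis and vertical below 0.03 rad and angle between the x axis of tray_handle and the x axis of dock, either way round below 0.05 rad and linear speed of tray below 0.02 m/s and contact force between the fingers and tray below 0.1 N); the robot touches nothing.
It fails at once if the tray is pressed or banged on the lower tray or dock with more than 40 N (contact force between tray and dock above 40 N).
It fails at once if the spool is moved by more than 20 mm (distance of spool from where it was at the start of the episode above 0.02 m).
It fails at once if the carton is moved by more than 20 mm (distance of carton from where it was at the start of the episode above 0.02 m).
It fails at once if the jar is moved by more than 20 mm (distance of jar from where it was at the start of the episode above 0.02 m).
It also fails if it takes over 67 s, if anything falls off the work surface, if the arm or the gripper's body presses on something with over 40 N, if the wrist force passes 120 N, or if a joint passes its speed limit or range.

## Working session

There is one attempt and no reset: what is moved stays moved. The work goes in short steps, Python scripts to look and compute and a tool call to move; the robot and the scene stay as the last step left them, time stands still between calls to the robot, and variables do not carry over. Pictures are saved under pics/ and viewed, and the job is handed in when it is done.

Besides the shell and the picture viewer there is one more tool, called after "Request:" as a command line: name --argument value ..., lists and objects as JSON in quotes. move_arm: Moves the arm, as the interface text tells. Its arguments: {"type":"object","properties":{"commands":{"type":"array","items":{"type":"array"}},"newtons":{"type":"number"}},"required":["commands"]}

```bash
mkdir -p pics
cat > h.py <<'E'
import numpy as np, cv2, pickle
from workcell import env, eyes, job
def snap(name,tag):
    c=eyes.read_camera(name); cv2.imwrite(f'pics/{tag}.png',c['frame'][:,:,::-1]); pickle.dump(c,open(f'pics/{tag}.pkl','wb')); return c
def load(tag): return pickle.load(open(f'pics/{tag}.pkl','rb'))
def back(c,uv,z):
    T=c['camera_from_world'];R=T[:3,:3];t=T[:3,3];o=-R.T@t
    d=R.T@np.linalg.inv(c['mtx'])@np.array([uv[0],uv[1],1.]); return o+d*(z-o[2])/d[2]
def proj(c,P):
    P=np.atleast_2d(P);q=(c['camera_from_world'][:3,:3]@P.T).T+c['camera_from_world'][:3,3]; q=(c['mtx']@q.T).T; return q[:,:2]/q[:,2:]
E
python3 - <<'E'
from h import *
for n in('top','side'):
    c=snap(n,n+'0'); print(c['mtx'],c['camera_from_world'])
print(env.get_state())
E
```

```text
[[487.15580472   0.         261.86966014]
 [  0.         487.15580472 192.5509225 ]
 [  0.           0.           1.        ]] [[ 0.02121286 -0.99967616  0.01405669 -0.02611918]
 [-0.99596487 -0.02235623 -0.08691476  0.60942219]
 [ 0.08720087 -0.01215626 -0.99611658  1.05974942]
 [ 0.          0.          0.          1.        ]]
[[417.10046245   0.         258.52810183]
 [  0.         417.10046245 188.05473053]
 [  0.           0.           1.        ]] [[ 0.8184717  -0.57447139 -0.00931098 -0.50253298]
 [-0.35638671 -0.49491328 -0.79249565  0.29674179]
 [ 0.45065795  0.65195357 -0.60980649  0.54616872]
 [ 0.          0.          0.          1.        ]]
{'clock': 0.1, 'joint_pos': array([-1.47058682e+00,  3.13956970e-01,  4.50908105e-02,  1.30362969e+00,
        6.97571987e-07,  1.43118938e+00]), 'qvel': array([-0.0003056 , -0.00268596,  0.00249729, -0.00113809,  0.00266353,
        0.00034019]), 'tau': array([ 2.45508563e-03, -4.81726348e+01,  2.99243635e+01,  1.27447397e-02,
       -9.25667359e-05, -8.02596304e-06]), 'tcp_pos': array([ 0.13651931, -0.55810856,  0.24947929]), 'orientation': array([-8.49589172e-04,  9.92819260e-01,  1.19621051e-01,  1.70868399e-05]), 'wrist_force': array([0.54344254, 0.01263216, 0.10742418]), 'ft_torque': array([-0.02759681, -0.03820251,  0.02160644]), 'finger_gap': 0.08520491006595891}
```

View pics/top0.png

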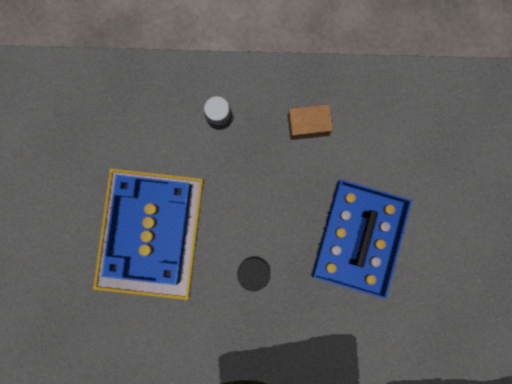

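View pics/side0.png

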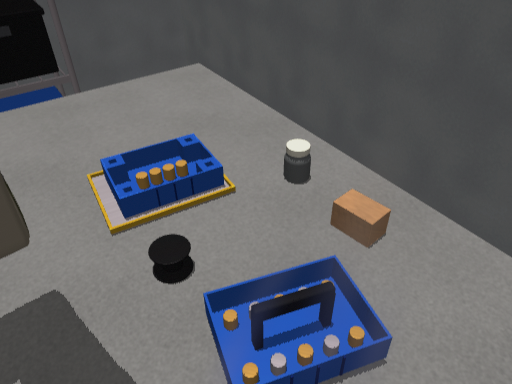

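Top view: the dock is at left (corners about (110,170), (202,179), (188,298), (95,289)) with sockets at about (124,186), (178,191), (167,273) and (113,268). The loose tray is at right, with its handle from (370,213) to (358,265). The spool is at (254,274), the jar at (217,112) and the carton at (311,121). I'll zoom in for a finer measurement.

Run:
```python
from h import *
f=load('top0')['frame'][:,:,::-1]
a=cv2.resize(f[160:310,85:215],None,fx=4,fy=4,interpolation=cv2.INTER_CUBIC)
cv2.imwrite('pics/zd.png',a)
b=cv2.resize(f[170:305,300:425],None,fx=4,fy=4,interpolation=cv2.INTER_CUBIC)
cv2.imwrite('pics/zt.png',b)
```

```text
(no output)
```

View pics/zd.png

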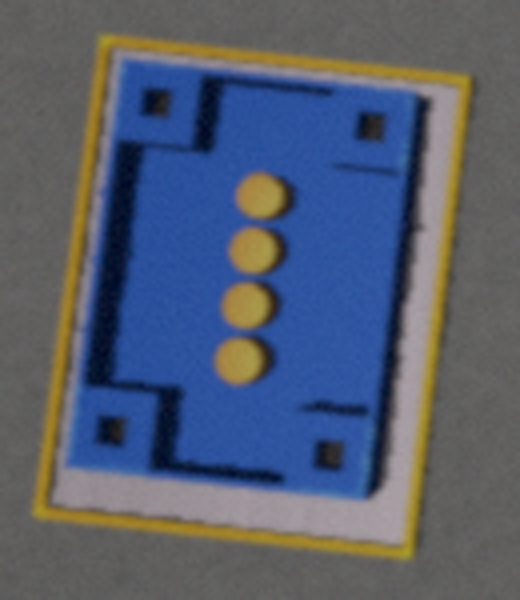

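View pics/zt.png

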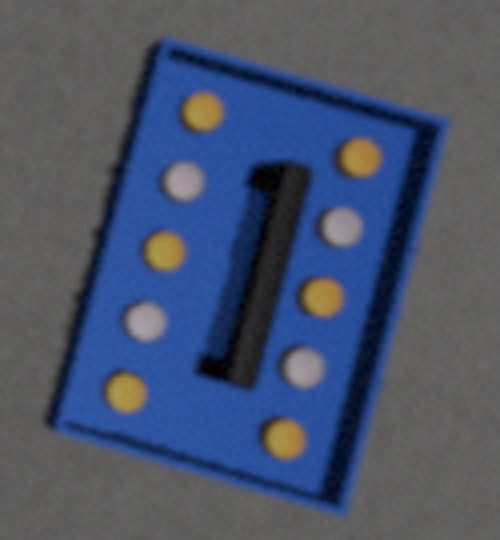

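```bash
cat > m.py <<'E'
from h import *
from scipy.optimize import least_squares
def rectfit(c,px,z,L,W):
    P=np.array([back(c,p,z)[:2] for p in px])
    m=np.array([[L,W],[L,-W],[-L,-W],[-L,W]])/2   # ordered to match
    def r(q):
        R=np.array([[np.cos(q[2]),-np.sin(q[2])],[np.sin(q[2]),np.cos(q[2])]])
        return (m@R.T+q[:2]-P).ravel()
    s=least_squares(r,[*P.mean(0),0]); return s.x,s.fun*1e3
E
python3 - <<'E'
from m import *
c=load('top0')
u=lambda L,o:[(o[0]+(x+.5)/4-.5,o[1]+(y+.5)/4-.5) for x,y in L]
def show(n,r): print(n,np.round(r[0],4),np.round(r[1],1))
D=u([(100,36),(472,74),(412,558),(34,518)],(85,160))
show('dock',rectfit(c,D,.008,.27,.21))
hsv=cv2.cvtColor(c['frame'],cv2.COLOR_RGB2HSV)
mk=cv2.inRange(hsv,(18,120,90),(32,255,255));mk[:,:85]=0;mk[:,215:]=0;mk[:160]=0;mk[310:]=0
ct=max(cv2.findContours(mk,0,1)[0],key=cv2.contourArea)
b=cv2.boxPoints(cv2.minAreaRect(ct));print(b, [D])
S=u([(156,103),(371,127),(330,455),(111,431)],(85,160))
show('sock',rectfit(c,S,.062,.176,.116))
B=u([(118,57),(419,91),(366,497),(66,467)],(85,160))
show('low',rectfit(c,B,.062,.22,.16))
T=u([(164,38),(448,121),(345,514),(49,427)],(300,170))
show('loose',rectfit(c,T,.064,.22,.16))
H=u([(285,163),(309,168),(255,388),(231,382)],(300,170))
show('handle',rectfit(c,H,.104,.12,.016))
sp=back(c,(254,274),.05);print('spool',sp)
print('jar',back(c,(217,108),.085),'carton',back(c,(311,120),.06))
E
```

```text
dock [ 0.5144  0.2398 -0.0862] [-0.3 -0.6 -1.5  1.4  0.7 -0.   1.  -0.8]
[[ 92.65192 288.8344 ]
 [107.62613 166.90146]
 [202.97754 178.6113 ]
 [188.00333 300.54425]] [[(109.625, 168.625), (202.625, 178.125), (187.625, 299.125), (93.125, 289.125)]]
sock [ 0.5229  0.2352 -0.0886] [ 0.1 -0.1  0.2  0.1 -0.1  0.3 -0.1 -0.3]
low [ 0.5238  0.2351 -0.0857] [ 0.2 -1.5  1.2  1.5 -1.3 -0.3 -0.1  0.3]
loose [ 0.5139 -0.2302 -0.2672] [ 1.5  0.1  0.9 -0.3 -1.1  1.8 -1.3 -1.6]
handle [ 0.5134 -0.2308 -0.2389] [ 2.4  1.2  1.  -1.9 -2.2 -1.2 -1.2  2. ]
spool [0.43165591 0.00066338 0.05      ]
jar [0.78415475 0.08774809 0.085     ] carton [ 0.76904432 -0.11675595  0.06      ]
```

Request:
move_arm --commands '[[[0.47, 0.41, 0], [0, 0, 0.94], 1], [[0.47, 0.41, 0], [0, 0, 0.94], 1], [[0.47, 0.41, 0], [0, 0, 0.94], 1], [[0.47, 0.41, 0], [0, 0, 0.94], 1], [[0.47, 0.41, 0], [0, 0, 0.94], 1]]' --newtons 60

```text
clock: 0.6
tcp_pos: [0.2311, -0.4756, 0.2498]
orientation: [-0.0, 0.9, 0.436, 0.0]
wrist_force: [0.1, -0.2, -0.3]
finger_gap: 0.085
```

```bash
cat > s.py <<'E'
from h import *
from scipy.spatial.transform import Rotation as Ro
s=env.get_state();q=s['orientation'];R=Ro.from_quat([*q[1:],q[0]]).as_matrix()
print('t',s['clock'],'p',np.round(s['tcp_pos'],4),'yaw',round(np.arctan2(R[1,0],R[0,0]),4),'z',np.round(R[:,2],4),'j',np.round(s['joint_pos'],3),'F',np.round(s['wrist_force'],2),'M',np.round(s['ft_torque'],3),'gap',round(s['finger_gap'],4))
E
python3 s.py
```

```text
t 0.6 p [ 0.2311 -0.4756  0.2498] yaw 0.9012 z [-2.e-04  9.e-04 -1.e+00] j [-1.27   0.224 -0.074  1.273  0.     0.97 ] F [ 0.14 -0.24 -0.26] M [ 0.022 -0.013 -0.033] gap 0.085
```

Request:
move_arm --commands '[[[0.47, 0.41, 0], [0, 0, 0.94], 1], [[0.47, 0.41, 0], [0, 0, 0.94], 1], [[0.47, 0.41, 0], [0, 0, 0.94], 1], [[0.47, 0.41, 0], [0, 0, 0.94], 1], [[0.47, 0.41, 0], [0, 0, 0.94], 1]]'

```text
clock: 1.1
tcp_pos: [0.3251, -0.3936, 0.2499]
orientation: [-0.0, 0.712, 0.702, 0.0]
wrist_force: [1.1, -0.1, -0.3]
finger_gap: 0.0856
```

Request:
move_arm --commands '[[[0.47, 0.41, 0], [0, 0, 0.94], 1], [[0.47, 0.41, 0], [0, 0, 0.94], 1], [[0.47, 0.41, 0], [0, 0, 0.94], 1], [[0.47, 0.41, 0], [0, 0, 0.94], 1], [[0.47, 0.41, 0], [0, 0, 0.94], 1]]'

```text
clock: 1.6
tcp_pos: [0.4191, -0.3116, 0.2499]
orientation: [-0.0, 0.447, 0.894, 0.0]
wrist_force: [0.3, 0.4, 0.6]
finger_gap: 0.0855
```

Request:
move_arm --commands '[[[0.47, 0.41, 0], [0, 0, 0.94], 1], [[0.47, 0.41, 0], [0, 0, 0.94], 1], [[0.47, 0.41, 0], [0, 0, 0.94], 1], [[0.47, 0.41, 0], [0, 0, 0.94], 1], [[0.47, 0.41, 0], [0, 0, 0.94], 1]]'

```text
clock: 2.1
tcp_pos: [0.513, -0.2297, 0.2498]
orientation: [-0.0, 0.135, 0.991, 0.0]
wrist_force: [-0.4, -0.5, 0.0]
finger_gap: 0.0855
```

```bash
python3 s.py; python3 -c "
from h import *
snap('side','side1')"; python3 s.py
```

```text
t 2.1 p [ 0.513  -0.2297  0.2498] yaw 2.8702 z [-8.e-04  6.e-04 -1.e+00] j [-0.564  0.289  0.011  1.294  0.    -0.292] F [-0.43 -0.49  0.01] M [0.044 0.037 0.009] gap 0.0855
t 2.15 p [ 0.5153 -0.2276  0.2497] yaw 2.8779 z [ 0.0011  0.0021 -1.    ] j [-0.56   0.29   0.013  1.294  0.002 -0.296] F [1.91 1.52 0.33] M [ 0.079 -0.15  -0.025] gap 0.0858
```

View pics/side1.png

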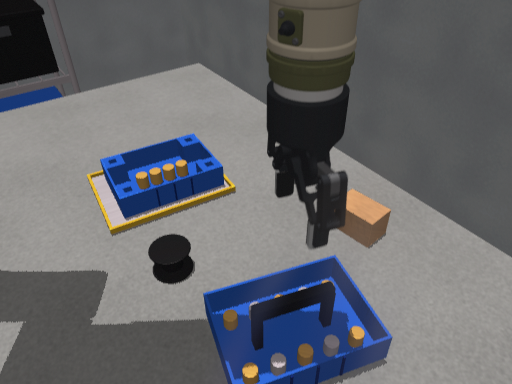

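Side view: the gripper hangs over the loose tray with the fingers across the handle. Lowering now.

Request:
move_arm --commands '[[[0, 0, -0.8], [0, 0, 0], 1], [[0, 0, -0.8], [0, 0, 0], 1], [[0, 0, -0.8], [0, 0, 0], 1], [[0, 0, -0.6], [0, 0, 0], 1], [[0, 0, -0.3], [0, 0, 0], 1]]'

```text
clock: 2.65
tcp_pos: [0.5109, -0.2296, 0.1155]
orientation: [-0.002, 0.138, 0.99, 0.001]
wrist_force: [-0.2, -0.4, -1.0]
finger_gap: 0.0858
```

```bash
python3 s.py; python3 -c "
from h import *
c=snap('side','side2')
f=c['frame'][:,:,::-1]
cv2.imwrite('pics/side2z.png',cv2.resize(f[200:384,190:400],None,fx=3,fy=3))"; python3 s.py
```

```text
t 2.65 p [ 0.5109 -0.2296  0.1155] yaw 2.8643 z [-0.0039  0.0025 -1.    ] j [-0.566  0.364 -0.223  0.988  0.    -0.288] F [-0.21 -0.42 -1.03] M [ 0.051  0.069 -0.042] gap 0.0858
t 2.7 p [ 0.5106 -0.2295  0.1147] yaw 2.8643 z [-0.0048  0.0031 -1.    ] j [-0.566  0.365 -0.224  0.988  0.    -0.289] F [-1.07  0.31 -1.16] M [0.034 0.021 0.028] gap 0.0857
```

View pics/side2z.png

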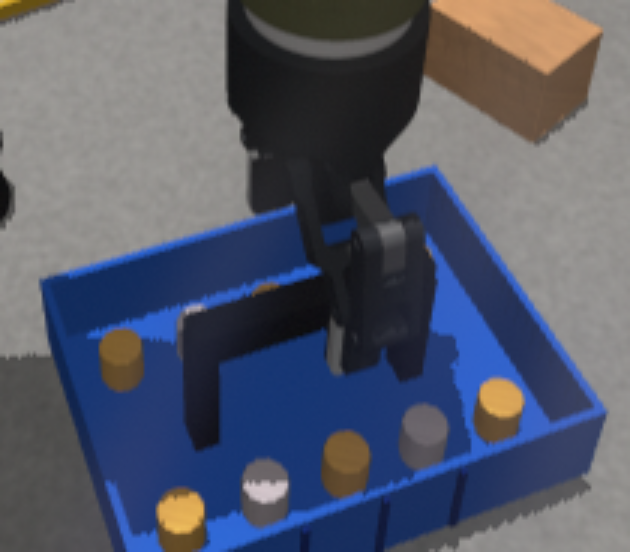

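Run:
```python
from h import *
c=load('side2')
a=-.264;x=np.array([np.cos(a),np.sin(a),0]);y=np.array([-np.sin(a),np.cos(a),0])
h=np.array([.5136,-.2305,.092])
t=np.array([.5106,-.2295,.1147])
z=np.array([0,0,1])
for n,p in dict(hc=h,he1=h+.06*x+.012*z,he2=h-.06*x+.012*z,tcp=t,f1=t+.0425*y-.006*z,f2=t-.0425*y-.006*z).items(): print(n,p.round(3),proj(c,p),(proj(c,p)-[190,200])*3)
c=load('side0');print(proj(c,h+.06*x+.012*z),proj(c,h-.06*x+.012*z))
```

```text
hc [ 0.514 -0.23   0.092] [[294.59274422 301.13347695]] [[313.77823265 303.40043085]]
he1 [ 0.572 -0.246  0.104] [[334.55125024 283.34453315]] [[433.65375071 250.03359945]]
he2 [ 0.456 -0.215  0.104] [[253.1093578  308.49840182]] [[189.32807341 325.49520546]]
tcp [ 0.511 -0.23   0.115] [[293.10641267 291.03926934]] [[309.319238   273.11780801]]
f1 [ 0.522 -0.188  0.109] [[280.86946069 271.14329248]] [[272.60838206 213.42987743]]
f2 [ 0.5   -0.271  0.109] [[306.42262242 319.4030154 ]] [[349.26786726 358.20904619]]
[[334.55125024 283.34453315]] [[253.1093578  308.49840182]]
```

The fingers straddle the bar: projections match, with the near finger at zoom (349,358) and the far one at (272,213). I'll lower and grip.

Request:
move_arm --commands '[[[0.03, 0, -0.3], [0, 0, 0], 1], [[0.03, 0, -0.3], [0, 0, 0], 1], [[0, 0, 0], [0, 0, 0], 1], [[0, 0, 0], [0, 0, 0], 1]]'

```text
clock: 3.1
tcp_pos: [0.5152, -0.2307, 0.0946]
orientation: [0.0, 0.138, 0.99, -0.0]
wrist_force: [0.4, -0.1, 0.9]
finger_gap: 0.0854
```

```bash
python3 s.py
```

```text
t 3.1 p [ 0.5152 -0.2307  0.0946] yaw 2.8648 z [ 2.e-04 -1.e-04 -1.e+00] j [-0.563  0.387 -0.246  0.938  0.    -0.286] F [ 0.39 -0.14  0.88] M [-0.029 -0.043 -0.048] gap 0.0854
```

Request:
move_arm --commands '[[[0, 0, -0.06], [0, 0, 0], 0], [[0, 0, 0], [0, 0, 0], -1], [[0, 0, 0], [0, 0, 0], -1], [[0, 0, 0], [0, 0, 0], -1], [[0, 0, 0], [0, 0, 0], -1]]' --newtons 60

```text
clock: 3.6
tcp_pos: [0.5151, -0.2308, 0.0923]
orientation: [0.0, 0.138, 0.99, -0.0]
wrist_force: [0.8, -1.1, -2.2]
finger_gap: 0.0152
```

Request:
move_arm --commands '[[[0, 0, 0], [0, 0, 0], -1], [[0, 0, 0], [0, 0, 0], -1], [[0, 0, 0], [0, 0, 0], -1]]'

```text
clock: 3.9
tcp_pos: [0.5151, -0.2308, 0.0923]
orientation: [0.0, 0.138, 0.99, -0.0]
wrist_force: [-1.1, -0.1, 2.8]
finger_gap: 0.0152
```

```bash
python3 s.py
```

```text
t 3.9 p [ 0.5151 -0.2308  0.0923] yaw 2.8648 z [ 4.e-04 -4.e-04 -1.e+00] j [-0.563  0.388 -0.249  0.933 -0.    -0.287] F [-1.12 -0.11  2.75] M [-0.123  0.176  0.069] gap 0.0152
```

Request:
move_arm --commands '[[[0, 0, 0.15], [0, 0, 0], -1], [[0, 0, 0.4], [0, 0, 0], -1], [[0, 0, 0.6], [0, 0, 0], -1], [[0, 0, 0.8], [0, 0, 0], -1], [[0, 0, 0.8], [0, 0, 0], -1]]'

```text
clock: 4.4
tcp_pos: [0.5137, -0.2296, 0.2013]
orientation: [-0.002, 0.138, 0.99, 0.001]
wrist_force: [0.0, -0.2, -6.3]
finger_gap: 0.0152
```

Request:
move_arm --commands '[[[0, 0, 0.6], [0, 0, 0], -1], [[0, 0, 0.3], [0, 0, 0], -1], [[0, 0, 0], [0, 0, 0], -1], [[0, 0, 0], [0, 0, 0], -1], [[0, 0, 0], [0, 0, 0], -1]]'

```text
clock: 4.9
tcp_pos: [0.514, -0.23, 0.2358]
orientation: [-0.002, 0.138, 0.99, 0.001]
wrist_force: [-0.6, 0.1, -6.7]
finger_gap: 0.0151
```

```bash
python3 s.py;python3 -c "
from h import *
snap('side','side3');snap('top','top3')"; python3 s.py
```

```text
t 4.9 p [ 0.514  -0.23    0.2358] yaw 2.8648 z [-0.0032  0.0022 -1.    ] j [-0.563  0.297 -0.011  1.266  0.    -0.286] F [-0.58  0.07 -6.73] M [0.019 0.067 0.051] gap 0.0151
t 5.0 p [ 0.5142 -0.2301  0.2362] yaw 2.8647 z [-0.0026  0.0018 -1.    ] j [-0.563  0.297 -0.01   1.266  0.    -0.286] F [ 0.02 -0.04 -6.85] M [ 0.006 -0.063 -0.051] gap 0.015
```

View pics/side3.png

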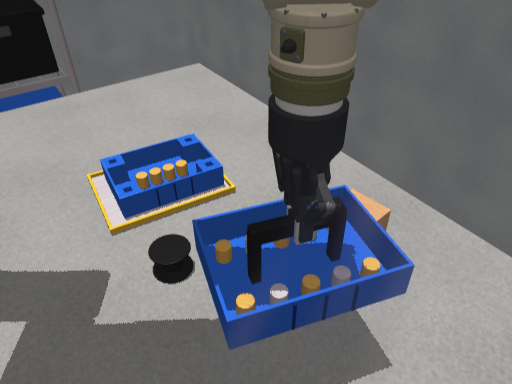

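View pics/top3.png

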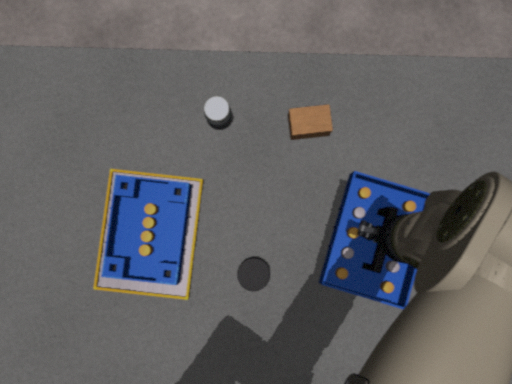

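Top and side views: the tray is lifted and level, gripped at the handle; the bystanders are untouched. I'll zoom to measure how it sits in the hand.

Run:
```python
from h import *
f=load('top3')['frame'][:,:,::-1]
cv2.imwrite('pics/zt3.png',cv2.resize(f[165:315,310:445],None,fx=4,fy=4,interpolation=cv2.INTER_CUBIC))
f=load('side3')['frame'][:,:,::-1]
cv2.imwrite('pics/zs3.png',cv2.resize(f[180:350,185:415],None,fx=3.4,fy=3.4,interpolation=cv2.INTER_CUBIC))
```

```text
(no output)
```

View pics/zt3.png

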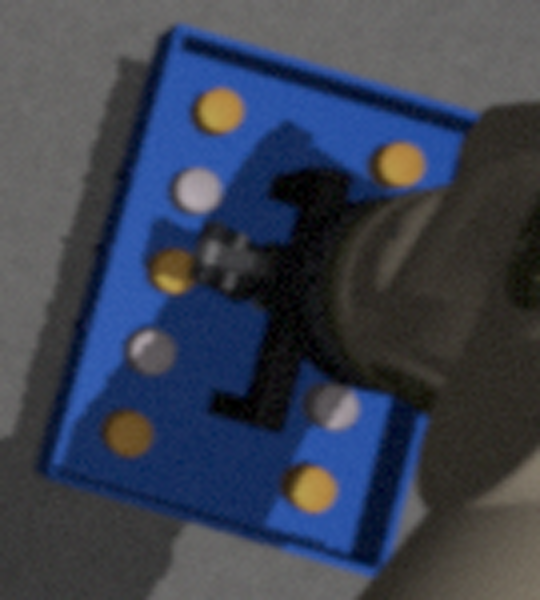

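View pics/zs3.png

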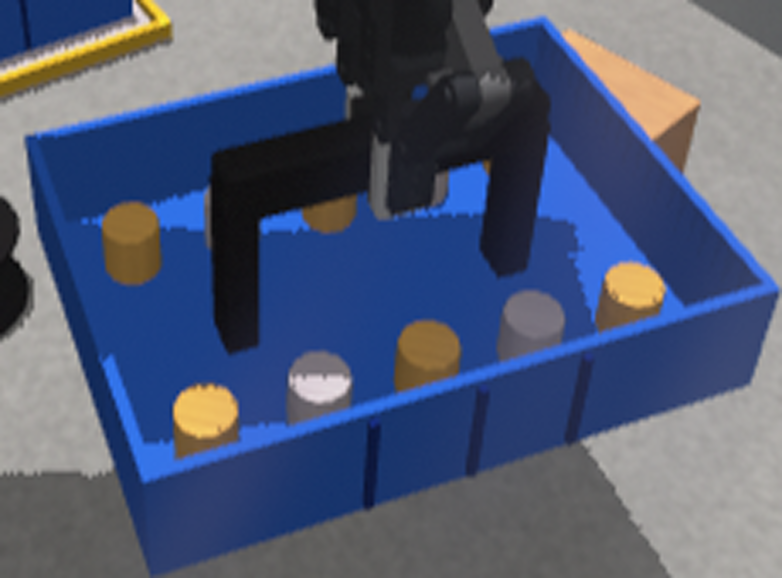

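```bash
cat >> m.py <<'E'
def zz(p,k,o): return [o[0]+(p[0]+.5)/k-.5,o[1]+(p[1]+.5)/k-.5]
def fit3(obs,L,W,x0,fixz=None):
    # obs: list of (cam,(sx,sy),uv); fit x,y,z,yaw of rectangle
    def r(q):
        z=q[2] if fixz is None else fixz
        o=[]
        for c,s,uv in obs:
            a,b=s[0]*L/2,s[1]*W/2
            P=[q[0]+a*np.cos(q[3])-b*np.sin(q[3]),q[1]+a*np.sin(q[3])+b*np.cos(q[3]),z]
            o+=list(proj(c,P)[0]-uv)
        return np.array(o)
    s=least_squares(r,x0);return s.x,s.fun.reshape(-1,2)
E
python3 - <<'E'
from m import *
t=load('top3');s=load('side3')
T=[(t,k,zz(p,4,(310,165))) for k,p in {(1,1):(180,26),(-1,1):(45,471),(-1,-1):(376,575)}.items()]
S=[(s,k,zz(p,3.4,(185,180))) for k,p in {(1,1):(545,18),(1,-1):(778,290),(-1,-1):(143,482),(-1,1):(26,138)}.items()]
for n,o in('both',T+S),('top',T),('side',S):
    x,r=fit3(o,.22,.16,[.514,-.23,.208,-.277],None if n!='top' else .208);print(n,x.round(4),r.round(1).tolist())
E
```

```text
both [ 0.5125 -0.2278  0.2052 -0.2765] [[-1.5, -0.9], [-0.9, 1.4], [-0.0, 1.3], [0.6, -0.1], [0.8, 0.3], [0.0, 0.1], [0.5, -0.1]]
top [ 0.5135 -0.2289  0.2092 -0.2831] [[-0.1, -1.8], [-0.4, 0.6], [0.6, 1.1]]
side [ 0.5125 -0.2269  0.2046 -0.2742] [[-0.1, -0.1], [0.0, -0.0], [-0.1, 0.0], [0.2, 0.1]]
```

Request:
move_arm --commands '[[[0.016, 0.4, 0], [0, 0, 0.085], -1], [[0.016, 0.8, 0], [0, 0, 0.085], -1], [[0.016, 0.8, 0], [0, 0, 0.085], -1], [[0.016, 0.8, 0], [0, 0, 0.085], -1], [[0.016, 0.8, 0], [0, 0, 0.085], -1]]'

```text
clock: 5.5
tcp_pos: [0.5176, -0.0847, 0.2374]
orientation: [-0.0, 0.108, 0.994, 0.0]
wrist_force: [1.3, 0.2, -6.5]
finger_gap: 0.0152
```

Request:
move_arm --commands '[[[0.016, 0.8, 0], [0, 0, 0.085], -1], [[0.016, 0.8, 0], [0, 0, 0.085], -1], [[0.016, 0.8, 0], [0, 0, 0.085], -1], [[0.016, 0.8, 0], [0, 0, 0.085], -1], [[0.016, 0.8, 0], [0, 0, 0.085], -1]]'

```text
clock: 6.0
tcp_pos: [0.5205, 0.0754, 0.2375]
orientation: [-0.0, 0.078, 0.997, 0.0]
wrist_force: [-0.1, -0.1, -5.9]
finger_gap: 0.0147
```

Request:
move_arm --commands '[[[0.016, 0.8, 0], [0, 0, 0.085], -1], [[0.016, 0.8, 0], [0, 0, 0.085], -1], [[0.016, 0.8, 0], [0, 0, 0.085], -1], [[0.016, 0.8, 0], [0, 0, 0.085], -1], [[0.016, 0.4, 0], [0, 0, 0.085], -1]]'

```text
clock: 6.5
tcp_pos: [0.5235, 0.2204, 0.2374]
orientation: [-0.001, 0.048, 0.999, 0.0]
wrist_force: [0.1, 0.0, -6.4]
finger_gap: 0.0153
```

Request:
move_arm --commands '[[[0.016, 0.4, 0], [0, 0, 0.085], -1], [[0, 0, -0.3], [0, 0, 0], -1], [[0, 0, -0.5], [0, 0, 0], -1], [[0, 0, -0.3], [0, 0, 0], -1], [[0, 0, 0], [0, 0, 0], -1]]'

```text
clock: 7.0
tcp_pos: [0.5235, 0.2322, 0.1912]
orientation: [-0.003, 0.044, 0.999, -0.001]
wrist_force: [-0.8, -0.1, -6.3]
finger_gap: 0.0152
```

Request:
move_arm --commands '[[[0, 0, 0], [0, 0, 0], -1], [[0, 0, 0], [0, 0, 0], -1], [[0, 0, 0], [0, 0, 0], -1]]'

```text
clock: 7.3
tcp_pos: [0.5259, 0.2333, 0.1949]
orientation: [0.001, 0.044, 0.999, 0.0]
wrist_force: [-0.0, 0.8, -5.9]
finger_gap: 0.0153
```

```bash
python3 s.py;python3 -c "
from h import *
c=snap('side','side4');d=snap('top','top4')
f=c['frame'][:,:,::-1]
cv2.imwrite('pics/zs4.png',cv2.resize(f[100:240,75:255],None,fx=4,fy=4,interpolation=cv2.INTER_CUBIC))
f=d['frame'][:,:,::-1]
cv2.imwrite('pics/zt4.png',cv2.resize(f[155:305,70:220],None,fx=4,fy=4,interpolation=cv2.INTER_CUBIC))
"; python3 s.py
```

```text
t 7.3 p [0.5259 0.2333 0.1949] yaw 3.0542 z [ 1.8e-03  6.0e-04 -1.0e+00] j [ 0.278  0.333 -0.062  1.173  0.     0.365] F [-0.01  0.8  -5.92] M [ 0.037 -0.03  -0.011] gap 0.0153
t 7.4 p [0.5257 0.2334 0.1947] yaw 3.0545 z [ 1.4e-03  5.0e-04 -1.0e+00] j [ 0.278  0.333 -0.063  1.173  0.     0.365] F [ 0.12  0.42 -6.96] M [0.011 0.015 0.026] gap 0.0154
```

View pics/zs4.png

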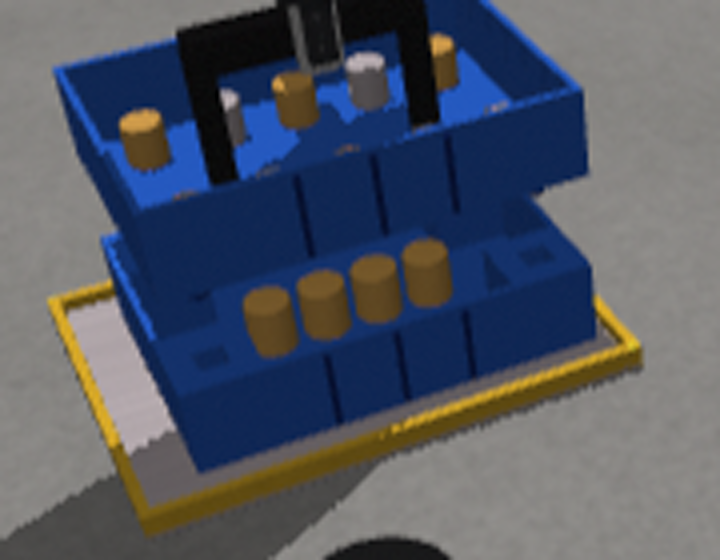

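View pics/zt4.png

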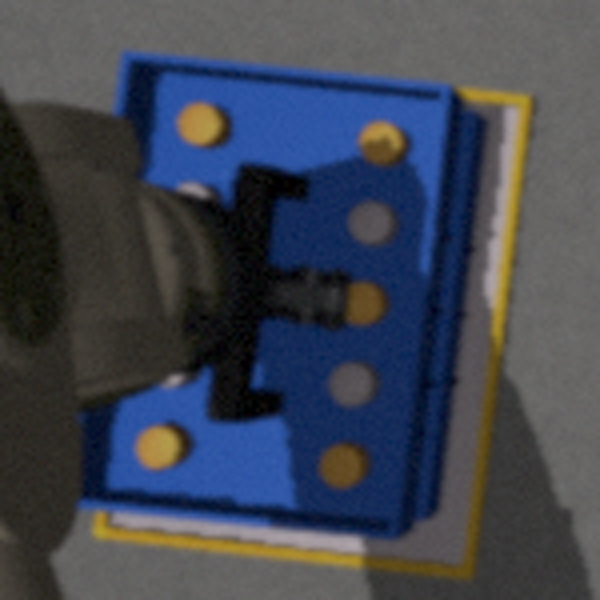

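Both views: the tray hangs level above the lower tray, roughly lined up. Now the lower tray in the side view, from the clean first picture.

Run:
```python
from h import *
f=load('side0')['frame'][:,:,::-1]
cv2.imwrite('pics/zs0.png',cv2.resize(f[125:240,80:245],None,fx=4.6,fy=4.6,interpolation=cv2.INTER_CUBIC))
```

```text
(no output)
```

View pics/zs0.png

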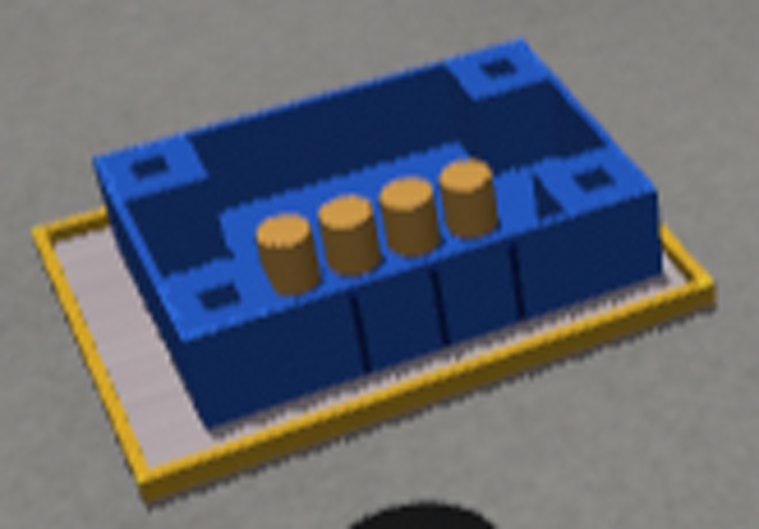

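Run:
```python
from m import *
s0=load('side0');t0=load('top0');s=load('side4');t=load('top4')
mk=lambda c,k,o,d:[(c,kk,zz(p,k,o)) for kk,p in d.items()]
pr=lambda n,q:print(n,q[0].round(4),q[1].round(1).tolist())
A=mk(s0,4.6,(80,125),{(1,1):(498,68),(1,-1):(597,180),(-1,-1):(218,297),(-1,1):(151,167)})
At=mk(t0,4,(85,160),{(1,1):(156,103),(1,-1):(371,127),(-1,-1):(330,455),(-1,1):(111,431)})
pr('sock side',fit3(A,.176,.116,[.52,.235,.062,-.087],.062))
pr('sock top',fit3(At,.176,.116,[.52,.235,.062,-.087],.062))
pr('sock both',fit3(A+At,.176,.116,[.52,.235,.062,-.087],.062))
B=mk(s0,4.6,(80,125),{(1,1):(524,41),(1,-1):(657,190),(-1,-1):(184,340),(-1,1):(95,158)})
pr('rim side',fit3(B,.22,.16,[.52,.235,.062,-.087],.062))
D=mk(s0,4.6,(80,125),{(1,-1):(716,283),(-1,-1):(142,484),(-1,1):(34,231)})
pr('dock side',fit3(D,.27,.21,[.52,.235,.062,-.087],.008))
U=mk(s,4,(75,100),{(-1,1):(55,68),(-1,-1):(137,210),(1,-1):(586,90)})
Ut=mk(t,4,(70,155),{(1,1):(124,53),(1,-1):(456,89),(-1,-1):(402,538),(-1,1):(78,503)})
pr('up side',fit3(U,.22,.16,[.52,.235,.167,-.087],.167))
pr('up side freez',fit3(U,.22,.16,[.52,.235,.167,-.087]))
pr('up top',fit3(Ut,.22,.16,[.52,.235,.167,-.087],.167))
pr('up both',fit3(U+Ut,.22,.16,[.52,.235,.167,-.087],.167))
pr('up both freez',fit3(U+Ut,.22,.16,[.52,.235,.167,-.087]))
```

```text
sock side [ 0.5222  0.2363  0.062  -0.0923] [[0.3, 0.1], [-0.6, -0.1], [0.3, 0.0], [-0.1, 0.0]]
sock top [ 0.5229  0.2352  1.8036 -0.0886] [[0.1, -0.0], [-0.1, -0.1], [-0.2, 0.1], [0.2, 0.1]]
sock both [ 0.5224  0.2356  0.0451 -0.0899] [[0.5, 0.2], [-0.3, -0.0], [0.7, 0.2], [0.1, 0.2], [-0.0, 0.1], [-0.2, 0.2], [-0.4, 0.3], [-0.1, 0.2]]
rim side [ 0.5226  0.2359  0.0621 -0.0948] [[0.2, -0.5], [0.4, -0.1], [-0.3, 0.3], [-0.3, -0.1]]
dock side [ 0.5164  0.2481  0.062  -0.0879] [[-0.9, 0.4], [0.5, -0.3], [0.4, 0.4]]
up side [ 0.5246  0.2337  0.167  -0.0852] [[0.2, -0.5], [-0.1, 0.8], [-0.0, -0.5]]
up side freez [ 0.525   0.2353  0.166  -0.0851] [[0.3, -0.4], [-0.1, 0.8], [-0.2, -0.4]]
up top [ 0.5239  0.2294  0.2385 -0.0737] [[0.9, -0.4], [0.1, -1.5], [1.0, 0.5], [-1.9, 1.3]]
up both [ 0.5237  0.2302  0.1857 -0.0778] [[0.1, 0.5], [0.5, 1.9], [0.6, 0.1], [0.8, -0.5], [-0.2, -1.3], [0.3, 0.7], [-2.5, 1.2]]
up both freez [ 0.5236  0.2294  0.1687 -0.0774] [[-0.1, -0.0], [0.4, 1.4], [0.7, -0.5], [0.9, -0.5], [0.1, -1.3], [0.6, 0.9], [-2.4, 1.4]]
```

Request:
move_arm --commands '[[[-0.05, 0.04, -0.2], [0, 0, 0], -1], [[0, 0, -0.3], [0, 0, 0], -1], [[0, 0, -0.2], [0, 0, 0], -1], [[0, 0, 0], [0, 0, 0], -1], [[0, 0, 0], [0, 0, 0], -1]]'

```text
clock: 7.9
tcp_pos: [0.5228, 0.2349, 0.1653]
orientation: [-0.001, 0.043, 0.999, -0.0]
wrist_force: [-0.1, -0.9, -5.8]
finger_gap: 0.0151
```

Request:
move_arm --commands '[[[0, 0, 0], [0, 0, 0], -1], [[0, 0, 0], [0, 0, 0], -1], [[0, 0, 0], [0, 0, 0], -1]]'

```text
clock: 8.2
tcp_pos: [0.5235, 0.2351, 0.1664]
orientation: [0.0, 0.043, 0.999, 0.0]
wrist_force: [-0.9, 0.1, -6.1]
finger_gap: 0.0151
```

```bash
python3 s.py;python3 -c "
from h import *
c=snap('side','side5')
f=c['frame'][:,:,::-1]
cv2.imwrite('pics/zs5.png',cv2.resize(f[100:240,75:255],None,fx=4,fy=4,interpolation=cv2.INTER_CUBIC))
"; python3 s.py
```

```text
t 8.2 p [0.5235 0.2351 0.1664] yaw 3.0546 z [ 8.e-04  3.e-04 -1.e+00] j [ 0.282  0.347 -0.114  1.108  0.     0.369] F [-0.85  0.05 -6.12] M [ 0.043 -0.052  0.039] gap 0.0151
t 8.25 p [0.5235 0.2351 0.1663] yaw 3.0546 z [ 7.e-04  3.e-04 -1.e+00] j [ 0.282  0.347 -0.115  1.108  0.     0.369] F [-0.43 -0.4  -6.41] M [-0.011 -0.036  0.022] gap 0.0152
```

View pics/zs5.png

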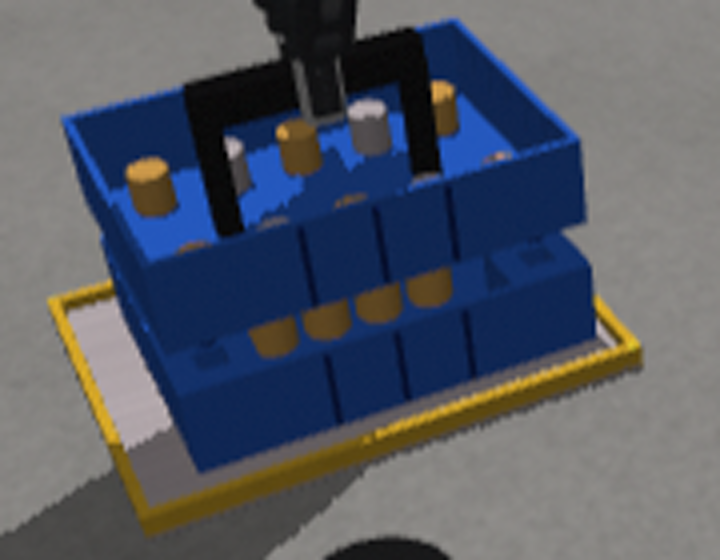

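Run:
```python
from m import *
s=load('side5')
mk=lambda c,k,o,d:[(c,kk,zz(p,k,o)) for kk,p in d.items()]
U=mk(s,4,(75,100),{(-1,1):(64,119),(-1,-1):(149,264),(1,-1):(584,137),(1,1):(456,19)})
for z in(.1385,None):
  q=fit3(U,.22,.16,[.52,.235,.1385,-.087],z);print(q[0].round(4),q[1].round(1).tolist())
```

```text
[ 0.5224  0.2354  0.1385 -0.0703] [[-0.3, -0.4], [-0.1, 0.8], [0.2, -0.2], [0.3, -0.9]]
[ 0.5241  0.2408  0.1351 -0.0715] [[0.2, -0.3], [0.1, 0.7], [-0.4, 0.0], [0.1, -0.5]]
```

Request:
move_arm --commands '[[[0, 0.01, -0.1], [0, 0, -0.02], -1], [[0, 0, -0.1], [0, 0, 0], -1], [[0, 0, 0], [0, 0, 0], -1], [[0, 0, 0], [0, 0, 0], -1]]'

```text
clock: 8.65
tcp_pos: [0.5229, 0.2353, 0.1575]
orientation: [-0.0, 0.045, 0.999, -0.0]
wrist_force: [0.4, 0.1, -5.8]
finger_gap: 0.0148
```

Request:
move_arm --commands '[[[0, 0, -0.03], [0, 0, 0], -1], [[0, 0, -0.03], [0, 0, 0], -1], [[0, 0, 0], [0, 0, 0], -1], [[0, 0, 0], [0, 0, 0], -1]]'

```text
clock: 9.05
tcp_pos: [0.5232, 0.2354, 0.1555]
orientation: [-0.0, 0.045, 0.999, 0.0]
wrist_force: [-0.1, -0.3, -6.7]
finger_gap: 0.015
```

```bash
python3 s.py
```

```text
t 9.05 p [0.5232 0.2354 0.1555] yaw 3.0519 z [-0.e+00  1.e-04 -1.e+00] j [ 0.283  0.355 -0.132  1.085  0.     0.373] F [-0.15 -0.33 -6.67] M [-0.052 -0.075  0.011] gap 0.015
```

Request:
move_arm --commands '[[[0, 0, -0.03], [0, 0, 0], -1], [[0, 0, 0], [0, 0, 0], -1], [[0, 0, 0], [0, 0, 0], -1]]'

```text
clock: 9.35
tcp_pos: [0.5231, 0.2354, 0.1543]
orientation: [-0.0, 0.045, 0.999, 0.0]
wrist_force: [-0.1, 0.7, -7.3]
finger_gap: 0.015
```

Request:
move_arm --commands '[[[0, 0, -0.03], [0, 0, 0], -1], [[0, 0, 0], [0, 0, 0], -1], [[0, 0, 0], [0, 0, 0], -1]]'

```text
clock: 9.65
tcp_pos: [0.5232, 0.2354, 0.1531]
orientation: [-0.0, 0.045, 0.999, 0.0]
wrist_force: [-1.0, 0.8, -6.2]
finger_gap: 0.0151
```

```bash
python3 s.py
```

```text
t 9.65 p [0.5232 0.2354 0.1531] yaw 3.0519 z [-1.e-04  0.e+00 -1.e+00] j [ 0.283  0.356 -0.135  1.079  0.     0.373] F [-1.01  0.83 -6.25] M [ 0.049 -0.018  0.03 ] gap 0.0151
```

Request:
move_arm --commands '[[[0, 0, -0.03], [0, 0, 0], -1], [[0, 0, 0], [0, 0, 0], -1], [[0, 0, 0], [0, 0, 0], -1]]'

```text
clock: 9.95
tcp_pos: [0.5231, 0.2354, 0.1518]
orientation: [-0.0, 0.045, 0.999, 0.0]
wrist_force: [-0.8, -0.7, -6.8]
finger_gap: 0.015
```

Request:
move_arm --commands '[[[0, 0, -0.03], [0, 0, 0], -1], [[0, 0, 0], [0, 0, 0], -1], [[0, 0, 0], [0, 0, 0], -1]]'

```text
clock: 10.25
tcp_pos: [0.5232, 0.2354, 0.1507]
orientation: [-0.0, 0.045, 0.999, 0.0]
wrist_force: [0.5, 0.1, -7.2]
finger_gap: 0.015
```

```bash
python3 s.py
```

```text
t 10.25 p [0.5232 0.2354 0.1507] yaw 3.0519 z [-1.e-04  1.e-04 -1.e+00] j [ 0.283  0.358 -0.139  1.074  0.     0.373] F [ 0.48  0.09 -7.15] M [-0.059 -0.079 -0.029] gap 0.015
```

The lugs are about 3 mm below the block tops with no contact force, so they appear to be entering the sockets. I'll keep going gently.

Request:
move_arm --commands '[[[0, 0, -0.04], [0, 0, 0], -1], [[0, 0, -0.04], [0, 0, 0], -1], [[0, 0, 0], [0, 0, 0], -1], [[0, 0, 0], [0, 0, 0], -1]]'

```text
clock: 10.65
tcp_pos: [0.5231, 0.2354, 0.1474]
orientation: [-0.0, 0.045, 0.999, -0.0]
wrist_force: [0.4, -0.5, -6.5]
finger_gap: 0.0151
```

Request:
move_arm --commands '[[[0, 0, -0.04], [0, 0, 0], -1], [[0, 0, -0.04], [0, 0, 0], -1], [[0, 0, 0], [0, 0, 0], -1], [[0, 0, 0], [0, 0, 0], -1]]'

```text
clock: 11.05
tcp_pos: [0.5232, 0.2354, 0.1442]
orientation: [-0.0, 0.045, 0.999, 0.0]
wrist_force: [0.2, 0.4, -6.7]
finger_gap: 0.0151
```

```bash
python3 s.py
```

```text
t 11.05 p [0.5232 0.2354 0.1442] yaw 3.0519 z [-1.e-04  0.e+00 -1.e+00] j [ 0.283  0.362 -0.149  1.059  0.     0.373] F [ 0.25  0.39 -6.71] M [-0.017 -0.059 -0.005] gap 0.0151
```

Request:
move_arm --commands '[[[0, 0, -0.03], [0, 0, 0], -1], [[0, 0, -0.02], [0, 0, 0], -1], [[0, 0, 0], [0, 0, 0], -1], [[0, 0, 0], [0, 0, 0], -1]]'

```text
clock: 11.45
tcp_pos: [0.5232, 0.2354, 0.1423]
orientation: [-0.0, 0.045, 0.999, 0.0]
wrist_force: [1.0, -0.6, -5.5]
finger_gap: 0.0149
```

Request:
move_arm --commands '[[[0, 0, -0.02], [0, 0, 0], -1], [[0, 0, 0], [0, 0, 0], -1], [[0, 0, 0], [0, 0, 0], -1]]'

```text
clock: 11.75
tcp_pos: [0.5232, 0.2354, 0.1415]
orientation: [-0.0, 0.045, 0.999, 0.0]
wrist_force: [0.5, -0.3, -6.2]
finger_gap: 0.0152
```

```bash
python3 s.py
```

```text
t 11.75 p [0.5232 0.2354 0.1415] yaw 3.0519 z [-0.e+00  1.e-04 -1.e+00] j [ 0.283  0.364 -0.154  1.053  0.     0.373] F [ 0.53 -0.34 -6.2 ] M [0.006 0.008 0.003] gap 0.0152
```

Request:
move_arm --commands '[[[0, 0, -0.02], [0, 0, 0], -1], [[0, 0, 0], [0, 0, 0], -1], [[0, 0, 0], [0, 0, 0], -1]]'

```text
clock: 12.05
tcp_pos: [0.5232, 0.2354, 0.1407]
orientation: [-0.0, 0.045, 0.999, 0.0]
wrist_force: [-0.7, -0.8, -5.6]
finger_gap: 0.0155
```

Request:
move_arm --commands '[[[0, 0, -0.02], [0, 0, 0], -1], [[0, 0, 0], [0, 0, 0], -1], [[0, 0, 0], [0, 0, 0], -1]]'

```text
clock: 12.35
tcp_pos: [0.5233, 0.2354, 0.1403]
orientation: [0.0, 0.045, 0.999, 0.0]
wrist_force: [-1.3, 0.2, -3.0]
finger_gap: 0.0152
```

```bash
python3 s.py
```

```text
t 12.35 p [0.5233 0.2354 0.1403] yaw 3.0519 z [ 4.e-04  2.e-04 -1.e+00] j [ 0.283  0.365 -0.156  1.049  0.     0.373] F [-1.26  0.24 -2.97] M [-0.071  0.146 -0.004] gap 0.0152
```

Request:
move_arm --commands '[[[0, 0, -0.01], [0, 0, 0], -1], [[0, 0, 0], [0, 0, 0], -1], [[0, 0, 0], [0, 0, 0], -1]]'

```text
clock: 12.65
tcp_pos: [0.5233, 0.2355, 0.1402]
orientation: [0.0, 0.045, 0.999, 0.0]
wrist_force: [-3.1, -0.5, 3.4]
finger_gap: 0.0155
```

```bash
python3 s.py;python3 -c "
from h import *
c=snap('side','side6')
f=c['frame'][:,:,::-1]
cv2.imwrite('pics/zs6.png',cv2.resize(f[100:240,75:255],None,fx=4,fy=4,interpolation=cv2.INTER_CUBIC))
"; python3 s.py
```

```text
t 12.65 p [0.5233 0.2355 0.1402] yaw 3.0519 z [ 8.e-04  3.e-04 -1.e+00] j [ 0.283  0.365 -0.156  1.049  0.     0.373] F [-3.14 -0.5   3.41] M [-0.203  0.582 -0.038] gap 0.0155
t 12.7 p [0.5233 0.2355 0.1402] yaw 3.052 z [ 7.e-04  3.e-04 -1.e+00] j [ 0.283  0.365 -0.156  1.049  0.     0.373] F [-2.56 -1.01  4.38] M [-0.212  0.585  0.002] gap 0.0149
```

View pics/zs6.png

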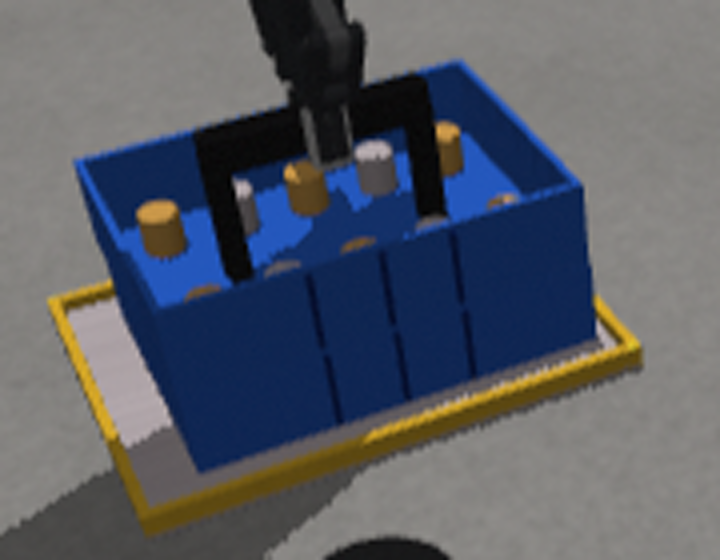

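The picture shows the trays nested with no gap, still held with about 10 N of net light press. Releasing and retreating straight up.

Request:
move_arm --commands '[[[0, 0, 0], [0, 0, 0], -0.4], [[0, 0, 0], [0, 0, 0], 0.2], [[0, 0, 0], [0, 0, 0], 0.6], [[0, 0, 0], [0, 0, 0], 0.6], [[0, 0, 0], [0, 0, 0], 0.6]]'

```text
clock: 13.2
tcp_pos: [0.5233, 0.2354, 0.1395]
orientation: [0.0, 0.045, 0.999, 0.0]
wrist_force: [-0.1, 0.4, 0.1]
finger_gap: 0.0682
```

```bash
python3 s.py
```

```text
t 13.2 p [0.5233 0.2354 0.1395] yaw 3.0518 z [ 2.e-04  1.e-04 -1.e+00] j [ 0.283  0.366 -0.157  1.048  0.     0.373] F [-0.06  0.35  0.12] M [0.034 0.016 0.025] gap 0.0682
```

Request:
move_arm --commands '[[[0, 0, 0.3], [0, 0, 0], 0.6], [[0, 0, 0.6], [0, 0, 0], 0.6], [[0, 0, 0.9], [0, 0, 0], 0.6], [[0, 0, 0.9], [0, 0, 0], 0.6], [[0, 0, 0.5], [0, 0, 0], 0.6]]'

```text
clock: 13.7
tcp_pos: [0.5241, 0.2357, 0.2718]
orientation: [0.002, 0.045, 0.999, 0.001]
wrist_force: [0.4, -0.1, 0.4]
finger_gap: 0.0684
```

Request:
move_arm --commands '[[[0, -0.8, 0], [0, 0, 0], 0.6], [[0, -0.9, 0], [0, 0, 0], 0.6], [[0, -0.9, 0], [0, 0, 0], 0.6], [[0, -0.9, 0], [0, 0, 0], 0.6], [[0, -0.5, 0], [0, 0, 0], 0.6]]'

```text
clock: 14.2
tcp_pos: [0.5232, 0.0732, 0.2687]
orientation: [0.001, 0.046, 0.999, -0.0]
wrist_force: [-0.0, 0.1, 1.0]
finger_gap: 0.0684
```

Request:
move_arm --commands '[[[0, -0.9, 0], [0, 0, 0], 0.6], [[0, -0.5, 0], [0, 0, 0], 0.6], [[0, 0, 0], [0, 0, 0], 0.6], [[0, 0, 0], [0, 0, 0], 0.6]]'

```text
clock: 14.6
tcp_pos: [0.5233, 0.0192, 0.2683]
orientation: [0.0, 0.045, 0.999, 0.0]
wrist_force: [-0.5, -0.4, -0.9]
finger_gap: 0.0681
```

```bash
python3 s.py;python3 -c "
from h import *
c=snap('side','side7');d=snap('top','top7')
f=d['frame'][:,:,::-1]
cv2.imwrite('pics/zt7.png',cv2.resize(f[155:305,70:220],None,fx=4,fy=4,interpolation=cv2.INTER_CUBIC))
"
```

```text
t 14.6 p [0.5233 0.0192 0.2683] yaw 3.0507 z [ 9.e-04  4.e-04 -1.e+00] j [-1.170e-01  2.080e-01 -5.000e-02  1.312e+00  1.000e-03 -2.600e-02] F [-0.53 -0.4  -0.9 ] M [0.041 0.005 0.061] gap 0.0681
```

View pics/side7.png

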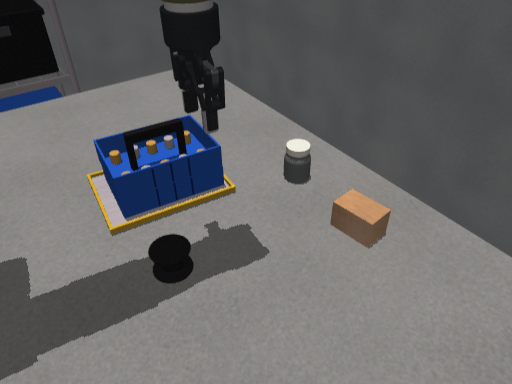

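View pics/zt7.png

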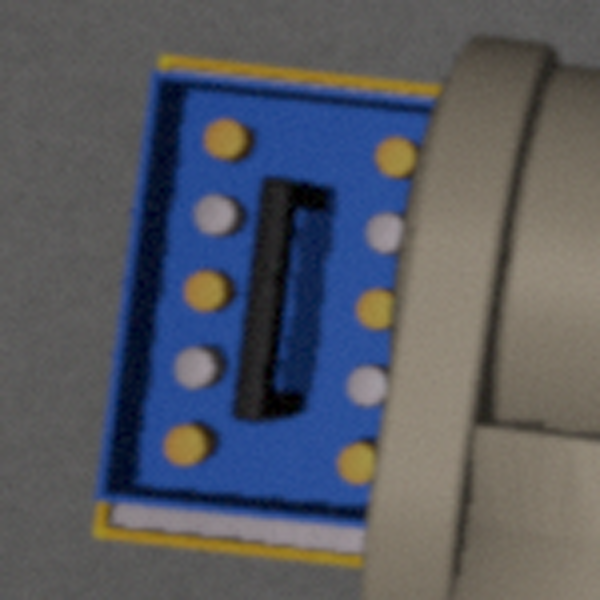

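Side and top views: the tray is seated level on the lower tray, parallel to the dock, with the gripper clear and the spool, jar and carton in place.

```bash
python3 -c "
from workcell import job
print(job.hand_in())"
```

```text
the job is handed in; nothing more can be done
None
```

The loose tray now sits fully home on the lower tray in the dock, released, and the job is handed in. The arm clock read 14.6 s after the last move, against the 67 s limit. The hand-in gave no verdict.

- **Lift and carry:** I gripped the tray by its handle. It weighed about 6.7 N at the wrist. I carried it over the sockets as measured in the two cameras.
- **Lowering:** I went down in steps of about 1 mm. The lugs passed the height of the block tops with no contact force, so no sideways searching was needed.
- **Seating:** First contact came at a handle height of about 140 mm, the fully home height. I pressed with about 10 N net while still holding, then opened the fingers and backed away.

**Last checks:**
- The pictures show the trays closed together with no gap, level and parallel to the dock. The spool, jar and carton look unmoved.
- The handle centre is about 9 mm along dock x and 4 mm along dock y from the dock centre, inside the 14 mm limit. This comes from the arm position at release and the dock as measured from above.

**Disagreements:**
- Camera estimates of the tray's angle differed by up to 0.02 rad.
- The side view put the dock centre about 8 mm further along y than the top view did. I trusted the top view. If the side view were right, the tray would be about 12 mm off along dock y, still inside the limit.
- Neither showed up as contact during insertion.

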